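# Find the binding swing lid

### The job

One of the two swing-top keepers has a hinge that binds part-way. Gently push both lids open by their orange tabs with closed fingertips, without pinching; where the bad one stiffens, lean on it lightly (3 to 8 N) for about a second to be sure, and never push harder than 15 N. Leave the lid that swings freely standing fully open for filling, push the binding lid fully shut, and leave the sieve, spoon rest, wooden spoon and tongs alone.

Things in the scene. Friction and masses are not known exactly. Their poses are not given: they have to be found in the camera images.
- keeper_p: White plastic box (keeper), 130 (x) x 90 (y) mm, 70 mm high, fixed to the ledge, blue swing-top lid. Origin: centre of its underside, z up, front at -x; turned up to 0.25 rad. Opened, the lid stands out on its -y side. Both keepers look alike; the hinge of exactly one (which one changes from run to run and cannot be seen) binds.
- lid_p (a joint): Lid of keeper_p, rad: 132 x 92 x 7 mm blue plate, swings level about an upright pin; 0 shut, grows counterclockwise from above to 1.55 fully open; starts 0.05-0.25, stays where left. Sound hinge: under 1 N at the tab all the way. Binding one: as easy at first, then stiffens at an angle in 0.5-1.0. There, and past 0 and 1.55, it resists springily, about 1 N per mm at the tab, and springs back.
- hinge_p (a point): Hinge axis of lid_p (vertical), at the height of the lid's top face, 78 mm above the ledge; at (50, -30) mm in the keeper's frame. A grey 11 mm radius cap, 7 mm high, sits on it.
- tab_p (a point): Middle of the upright orange tab on lid_p, 93 mm above the ledge, 95 mm from the hinge axis. Tab 36 mm long (along the line from the hinge), 10 mm thick, from the lid's top (78 mm above the ledge) to 108 mm. Lid shut: it lies straight towards the keeper's -x from the hinge; pushing it to the keeper's -y opens the lid, pushing back shuts it.
- keeper_q: White plastic box (keeper), 130 (x) x 90 (y) mm, 70 mm high, fixed to the ledge, blue swing-top lid. Origin: centre of its underside, z up, front at -x; turned up to 0.25 rad. Opened, the lid stands out on its -y side. Both keepers look alike; the hinge of exactly one (which one changes from run to run and cannot be seen) binds.
- lid_q (a joint): Lid of keeper_q, rad: 132 x 92 x 7 mm blue plate, swings level about an upright pin; 0 shut, grows counterclockwise from above to 1.55 fully open; starts 0.05-0.25, stays where left. Sound hinge: under 1 N at the tab all the way. Binding one: as easy at first, then stiffens at an angle in 0.5-1.0. There, and past 0 and 1.55, it resists springily, about 1 N per mm at the tab, and springs back.
- hinge_q (a point): Hinge axis of lid_q (vertical), at the height of the lid's top face, 78 mm above the ledge; at (50, -30) mm in the keeper's frame. A grey 11 mm radius cap, 7 mm high, sits on it.
- tab_q (a point): Middle of the upright orange tab on lid_q, 93 mm above the ledge, 95 mm from the hinge axis. Tab 36 mm long (along the line from the hinge), 10 mm thick, from the lid's top (78 mm above the ledge) to 108 mm. Lid shut: it lies straight towards the keeper's -x from the hinge; pushing it to the keeper's -y opens the lid, pushing back shuts it.
- sieve: Bystander: aluminium sieve, 150 mm bowl, 50 mm high, with a handle to 190 mm; origin centre of its underside.
- spoon_rest: Bystander: blue ceramic spoon rest, 104 mm across, 16 mm high; origin centre of its underside.
- wooden_spoon: Bystander: wooden spoon, 260 mm long, lying; origin under its middle.
- tongs: Bystander: locked steel tongs, 230 mm long, 14 mm high, lying; origin under the middle.
There are look-alikes about, which are no part of the job. What is shaped like the keeper_p but black, pink or red is not meant.

How it is judged:
By the outcome, as a careful person would: the job done as asked, in the order asked, and still so for the second after the job is handed in, with the robot touching nothing.
It also fails if it takes over 72 s, if anything falls off the work surface, if the arm or the gripper's body presses on something with over 40 N, if the wrist force passes 120 N, or if a joint passes its speed limit or range.

### The arm

A 7-joint arm with a two-finger parallel gripper is mounted at the origin on the work surface. World frame = base frame: x ahead of the robot, y to its left, z up, the work surface at z = 0. Lengths are in m, angles in rad, forces in N, time in s.
With the tool pointing down it reaches from about 0.425 to 0.875 m from the base axis. Payload 4.7 kg.
Tool frame: the origin (TCP) lies on the centre line of the jaws, within the pads' length; the fingertips stand 19 mm ahead of it and the grasp point (between the pads) is the TCP (ctrl.nose_length is the distance from the TCP to the fingertips, in m); z points along the fingers, x is the direction in which the jaws open and shut, and the axes are right-handed (so a half turn about z gives the same grasp; the last joint's range is limited). The gripper opens to 87 mm and grips with 3 to 60 N. Pads are 19 mm wide; open, the fingers measure 117 mm over their backs; the gripper's body (75 mm by 190 mm) begins 51 mm behind the grasp point.
Start: joints at [0.014, 0.321, -0.07, 1.45, 0.023, 1.371, -0.057], TCP at [0.65, -0, 0.242] pointing down, gripper open.
Joint ranges: [-2.86, 2.86], [-0.3, 2.09], [-1.38, 1.24], [0.06, 2.45], [-1.56, 4.7], [0.09, 2.05], [-2.69, 2.69]. Speed limits (rad/s): [2.57, 2.57, 3.14, 3.14, 3.14, 3.14, 3.14].

### API

Orientations are given as a rotation vector (axis times angle).
In Python, from bench import ctrl gives the robot as it stands. The module is installed in compiled form; this text tells all that it offers.
- The arm moves only by the shell command python3 -m crank 'ROWS' [OPENING] [FORCE]. ROWS is a JSON object of lists of equal length, an entry for each row: "dp": the shift along the tool's x, y, z in cm, a list of three; "delta_rot": the turn, a rotation vector about the tool's x, y, z in rad, a list of three. In form: {"dp": [[x, y, z], ...], "delta_rot": [[rx, ry, rz], ...]}. A call has exactly 8 rows; each row shifts and turns the commanded pose from where the row before left it, along the tool's axes as they then stand; what a row does not reach is not made up. A row lasts 1/10 s, in which the tool goes at most 50 mm and 8.59 degrees, less where a joint would pass 70% of its speed; a pose out of reach is approached as far as the arm can. A call with a gripper value outside its range is refused whole. OPENING is the finger opening in cm, from 0 to 8.7, set as the call begins (- or left out, the last holds). The fingers move at their own pace and stop on an object; FORCE is the grip in N (left out, the last holds). Time passes only in rows, so rows that do not move let the fingers close, or fill a call up. It gives the time, the measured TCP pose, the force and the opening at its end, in the units of the state.
- ctrl.get_state(): the state, without advancing time (a new reading comes with each control period).
- ctrl.get_image(name): name is "scene" or "side" or "wrist"; returns the picture (400x640x3 uint8, blue, green, red); there is no depth.
- ctrl.camera_info(name): a dict with "camera_matrix" (3x3 intrinsics, pixels), "xyz" and "orientation" of the camera in the world. Camera axes: x right, y down, z forward; pixel columns grow to the right and rows downward; lengths in m; the calibration is good to about 2 mm. The wrist camera is an equidistant fisheye: a pixel r from the principal point sees the ray r / f radians off the axis. A picture is of the moment at which its call begins: read the wrist's pose just before it. camera_info takes no time and is no camera call; for the wrist camera it gives the pose at the moment of the call.
- ctrl.close_job(): hands the job in, once; it reports no verdict.
The state is a dict: "time": time; "joint_positions": joint angles; "qd": joint speeds; "joint_torque": joint torques, N m; "position": TCP position; "tool_rot": TCP orientation; "ft_force": force on the tool from outside, world axes, zero at the start; "torque": the same for the moment, N m; "grip_width": opening from 0.0 (shut) to 1.0 (fully open).
Only numpy, scipy, OpenCV 4.12 (cv2) and the standard library are available. Lean on these libraries where they do the work, as an engineer would, in place of code of your own. Each camera call takes 0.05 s, during which the arm holds its last target.

## Working session

There is one attempt and no reset: what is moved stays moved. The work goes in short steps, Python scripts to look and compute and a shell command to move; the robot and the scene stay as the last step left them, time stands still between calls to the robot, and variables do not carry over. Pictures are saved under pics/ and viewed, and the job is handed in when it is done.

```bash
mkdir -p pics; python3 - <<'E'
from bench import ctrl
import cv2
s=ctrl.get_state();print({k:(v if not hasattr(v,'__len__') else [round(float(x),3) for x in v]) for k,v in s.items()})
print(ctrl.nose_length)
for n in("scene","side","wrist"):
    i=ctrl.camera_info(n);print(n,i)
    cv2.imwrite(f"pics/{n}0.png",ctrl.get_image(n))
E
```

```text
{'time': 0.0, 'joint_positions': [0.014, 0.322, -0.07, 1.452, 0.023, 1.371, -0.057], 'qd': [0.001, -0.0, -0.001, 0.001, -0.001, 0.0, -0.001], 'joint_torque': [-0.0, -49.128, -0.404, -31.253, -0.064, 0.044, 0.0], 'position': [0.649, -0.0, 0.24], 'tool_rot': [3.141, -0.0, -0.003], 'ft_force': [-0.21, -0.063, 0.001], 'torque': [-0.026, 0.022, -0.0], 'grip_width': 0.9987887196334612}
0.019
scene {'camera_matrix': array([[368.56849711,   0.        , 318.90648298],
       [  0.        , 368.56849711, 201.6656011 ],
       [  0.        ,   0.        ,   1.        ]]), 'xyz': array([ 0.9405454 , -0.36895397,  0.94769394]), 'orientation': array([-2.39532448, -0.99581704,  0.31315436])}
side {'camera_matrix': array([[374.97895944,   0.        , 318.37898104],
       [  0.        , 374.97895944, 203.0249196 ],
       [  0.        ,   0.        ,   1.        ]]), 'xyz': array([0.24597094, 0.68581745, 0.87681336]), 'orientation': array([-0.50965177,  2.7659581 , -1.03995204])}
wrist {'camera_matrix': array([[309.70691629,   0.        , 320.73713697],
       [  0.        , 309.70691629, 198.13421771],
       [  0.        ,   0.        ,   1.        ]]), 'xyz': array([0.64964735, 0.07474962, 0.383717  ]), 'orientation': array([ 2.86644878e+00, -1.31964335e-03, -2.54613529e-03])}
```

View pics/scene0.png

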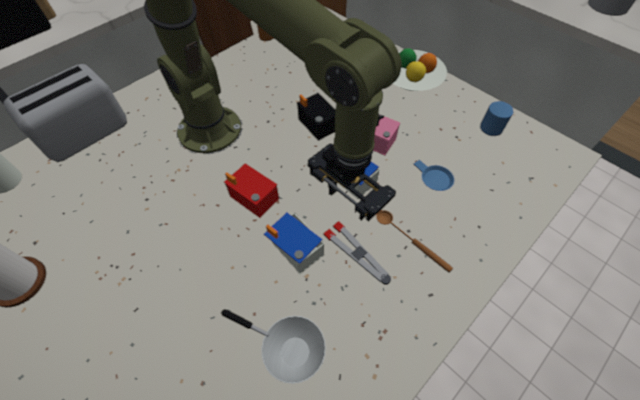

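View pics/side0.png

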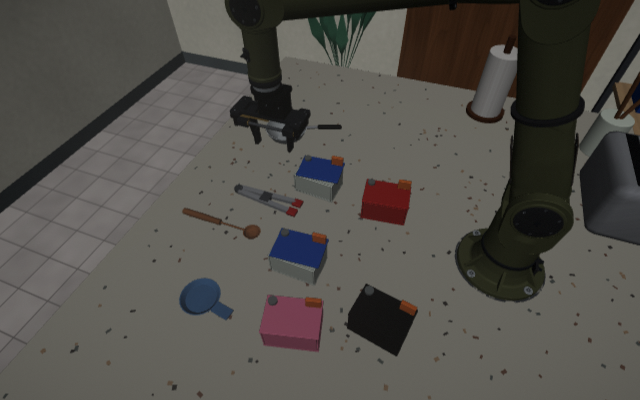

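View pics/wrist0.png

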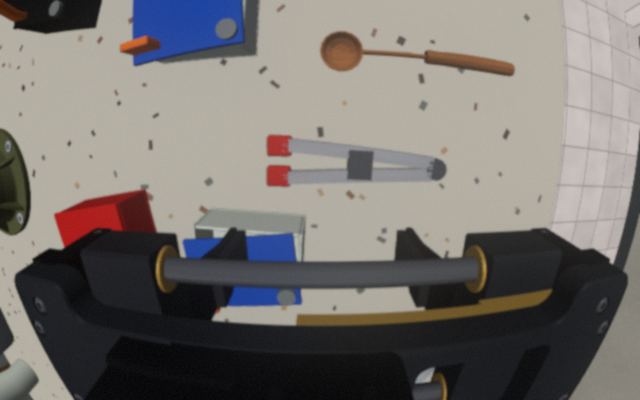

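```bash
python3 - <<'E'
import cv2
a=cv2.imread("pics/side0.png");b=cv2.imread("pics/scene0.png");w=cv2.imread("pics/wrist0.png")
def c(im,x,y,wd,h,k,n): cv2.imwrite(n,cv2.resize(im[y:y+h,x:x+wd],None,fx=k,fy=k,interpolation=cv2.INTER_CUBIC))
c(a,255,145,100,75,8,"pics/s_far.png");c(a,255,215,100,75,8,"pics/s_near.png")
c(b,255,200,90,75,8,"pics/c_far.png")
c(w,110,0,160,75,5,"pics/w_near.png")
E
```

```text
(no output)
```

View pics/s_far.png

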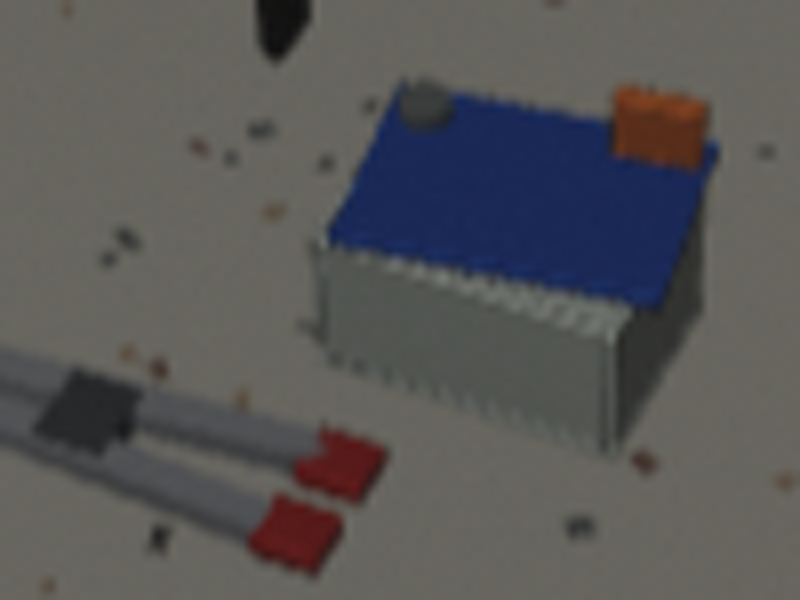

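View pics/s_near.png

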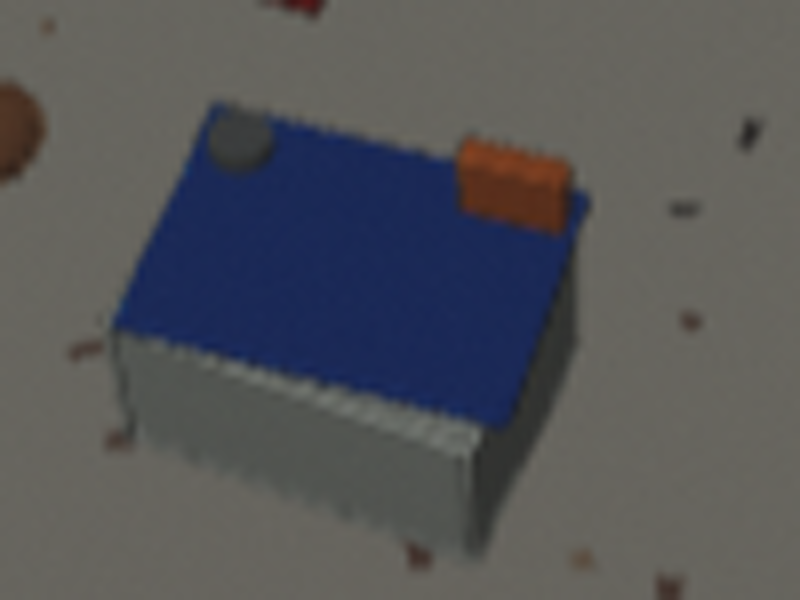

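View pics/c_far.png

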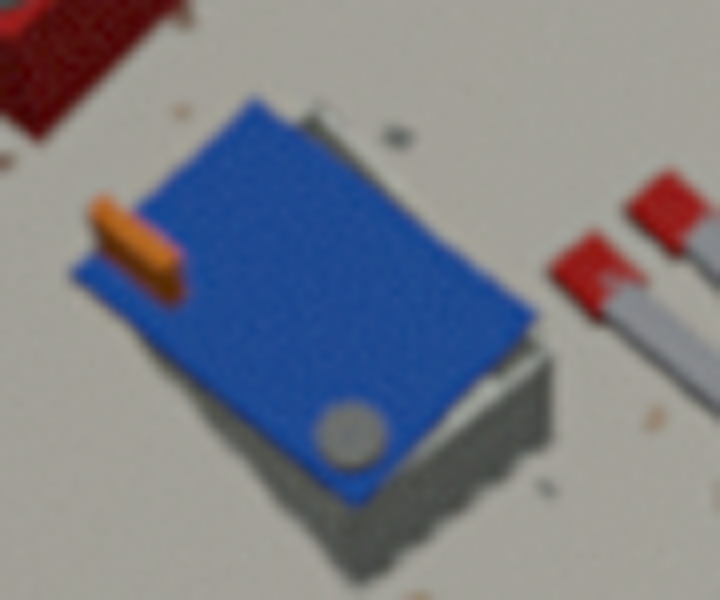

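View pics/w_near.png

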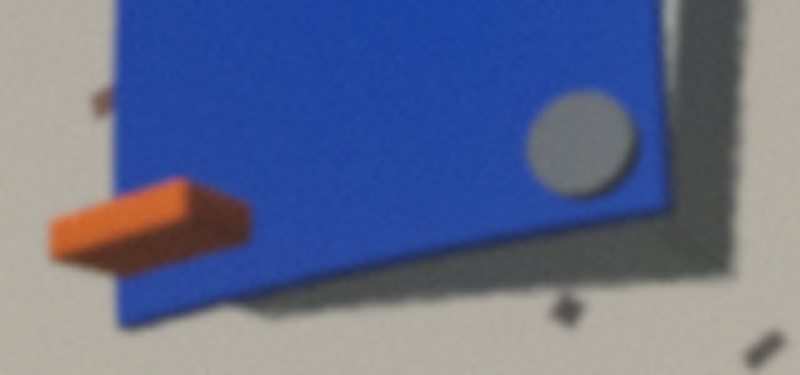

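```bash
cat > h.py <<'E'
import numpy as np
from scipy.spatial.transform import Rotation as R
from bench import ctrl
def ray(n,px,info=None):
    i=info or ctrl.camera_info(n);K=i["camera_matrix"]
    x=(px[0]-K[0,2])/K[0,0];y=(px[1]-K[1,2])/K[1,1]
    if n=="wrist":
        r=np.hypot(x,y);d=np.array([x/r*np.sin(r),y/r*np.sin(r),np.cos(r)])
    else: d=np.array([x,y,1.])
    return np.array(i["xyz"]),R.from_rotvec(i["orientation"]).as_matrix()@d
def at(n,px,z,info=None):
    o,d=ray(n,px,info);return o+d*(z-o[2])/d[2]
E
python3 - <<'E'
from h import *
np.set_printoptions(precision=4,suppress=True)
for t,n,p,z in [("far cap","side",(308.1,156.5),.085),("far cap","scene",(298.9,253.5),.085),("far cap","wrist",(286,297),.085),
("far tab","side",(337.75,157.9),.108),("far tab","scene",(272.1,229.6),.108),
("near cap","side",(285.1,231.6),.085),("near cap","wrist",(226,28.4),.085),("near tab","side",(319.6,234.4),.108),("near tab","wrist",(134,43.4),.108),
("far b","side",(296.25,190),0),("far b","side",(331.25,201.25),0),("near b","side",(271.25,270),0),("near b","side",(314.4,285),0),
("far -y corner bot","scene",(355/8+255,583/8+200),0),("far +x+y top","scene",(548/8+255,350/8+200),.07),
("near -y corner bot","wrist",(730/5+110,272/5),0),("near -y b","wrist",(275/5+110,317/5),0),
("red nearest","scene",(260,214),0),("tong r","scene",(327,236),0.01),("tong l","scene",(339,226),.01)]:
    print(t,n,at(n,p,z))
E
```

```text
far cap side [ 0.6096 -0.1315  0.085 ]
far cap scene [ 0.6079 -0.1277  0.085 ]
far cap wrist [ 0.6091 -0.1278  0.085 ]
far tab side [ 0.5117 -0.1333  0.108 ]
far tab scene [ 0.5177 -0.1372  0.108 ]
near cap side [0.5544 0.1643 0.085 ]
near cap wrist [0.5562 0.1639 0.085 ]
near tab side [0.4594 0.1566 0.108 ]
near tab wrist [0.4629 0.1576 0.108 ]
far b side [ 0.6235 -0.0567  0.    ]
far b side [ 0.5015 -0.0506  0.    ]
near b side [0.5687 0.2394 0.    ]
near b side [0.4431 0.2402 0.    ]
far -y corner bot scene [ 0.6185 -0.1425  0.    ]
far +x+y top scene [ 0.6275 -0.0582  0.07  ]
near -y corner bot wrist [0.5693 0.1509 0.    ]
near -y b wrist [0.4425 0.1524 0.    ]
red nearest scene [ 0.3967 -0.0982  0.    ]
tong r scene [ 0.5957 -0.0124  0.01  ]
tong l scene [0.5974 0.0357 0.01  ]
```

Candidates: blue-lidded keepers at side px (320,175) (far) and (300,250) (near). The look-alikes are red (386,200), pink (292,322) and black (382,318). The crops confirm that the two blue/white ones are the real keepers, each with an orange tab. I'll start with the far one and move above its tab's +y side.

```bash
cat >> h.py <<'E'
FAR=dict(H=np.array([.609,-.1285]),yaw=-.05)
NEAR=dict(H=np.array([.5555,.164]),yaw=-.008)
def st():
    s=ctrl.get_state();Rm=R.from_rotvec(s["tool_rot"]).as_matrix()
    f=np.array(s["ft_force"]);p=np.array(s["position"])
    return s,Rm,f,p
def show(k,side=+1,phi=None,s_off=.0145,z=None,r=.095):
    s,Rm,f,p=st()
    ph=np.arctan2(Rm[1,0],Rm[0,0]) # tool x vs world x
    print("t",round(s["time"],2),"p",p.round(4),"F",f.round(2),"phi_tool",round(ph,3),"tool-F",(Rm.T@f).round(2),"width",round(s["grip_width"],3),"tilt",Rm[:,2].round(3))
    d=p[:2]-k["H"]; print(" r,ang(tab by tool) ", np.hypot(*d).round(4), "lid angle if touching ", round(np.arctan2(-d[1],-d[0])+side*np.arcsin(s_off/np.hypot(*d))-k["yaw"],3))
    if phi is not None:
        w=phi+k["yaw"];u=np.array([-np.cos(w),-np.sin(w)]);t=np.array([np.sin(w),-np.cos(w)])
        tg=k["H"]+r*u-side*t*s_off
        dd=np.r_[tg-p[:2],(0 if z is None else z-p[2])]
        print(" need dp cm",(Rm.T@dd*100).round(2),"rz",round(-(w-ph),3))
E
python3 -m crank '{"dp":[[-1.7,1.4,0],[-1.7,1.4,0],[-1.7,1.4,0.5],[-1.7,1.4,0.5],[-1.7,1.4,0.5],[-1.7,1.4,0.5],[-1.7,1.4,1.0],[-1.7,1.4,1.0]],"delta_rot":[[0,0,0],[0,0,0],[0,0,0],[0,0,0],[0,0,0],[0,0,0],[0,0,0],[0,0,-0.08]]}' 0 10
python3 -c "
from h import *
import cv2
i=ctrl.camera_info('wrist');print(i)
cv2.imwrite('pics/w1.png',ctrl.get_image('wrist'))
cv2.imwrite('pics/s1.png',ctrl.get_image('side'))
show(FAR,1,.13,.0265,.105)"
```

```text
time: 0.95
position: [0.5132, -0.1125, 0.2011]
tool_rot: [3.139, 0.128, 0.0]
ft_force: [0.2, -0.3, 0.2]
grip_width: 0.357
{'camera_matrix': array([[309.70691629,   0.        , 320.73713697],
       [  0.        , 309.70691629, 198.13421771],
       [  0.        ,   0.        ,   1.        ]]), 'xyz': array([ 0.50700413, -0.03800652,  0.34431374]), 'orientation': array([2.86434525, 0.11519606, 0.01614746])}
t 1.05 p [ 0.5109 -0.1145  0.2   ] F [-0.16 -0.43  0.12] phi_tool 0.077 tool-F [-0.2   0.41 -0.12] width 0.262 tilt [-0.004 -0.001 -1.   ]
 r,ang(tab by tool)  0.0991 lid angle if touching  0.18
 need dp cm [ 0.2  -0.48  9.5 ] rz -0.003
```

View pics/w1.png

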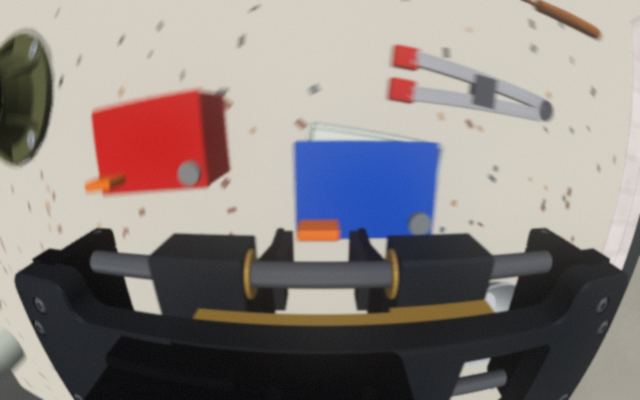

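View pics/s1.png

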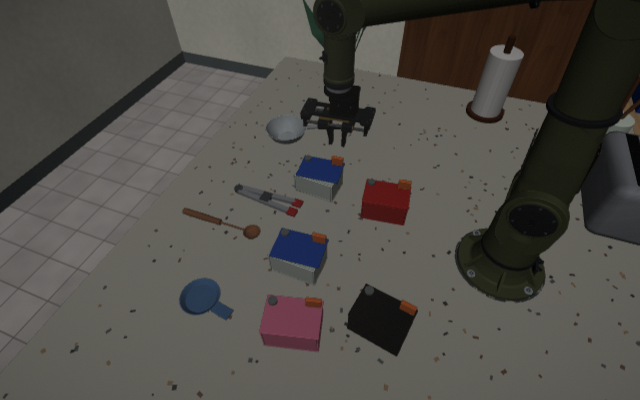

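```bash
python3 - <<'E'
from h import *
import cv2
i=dict(camera_matrix=ctrl.camera_info('wrist')['camera_matrix'],xyz=[ 0.50700413, -0.03800652,  0.34431374],orientation=[2.86434525, 0.11519606, 0.01614746])
w=cv2.imread("pics/w1.png");cv2.imwrite("pics/w1c.png",cv2.resize(w[110:260,280:460],None,fx=4,fy=4,interpolation=cv2.INTER_CUBIC))
print(at('wrist',(419,221),.085,i),at('wrist',(318,226),.108,i))
E
```

```text
[ 0.60499601 -0.12552794  0.085     ] [ 0.5120661 -0.1282171  0.108    ]
```

View pics/w1c.png

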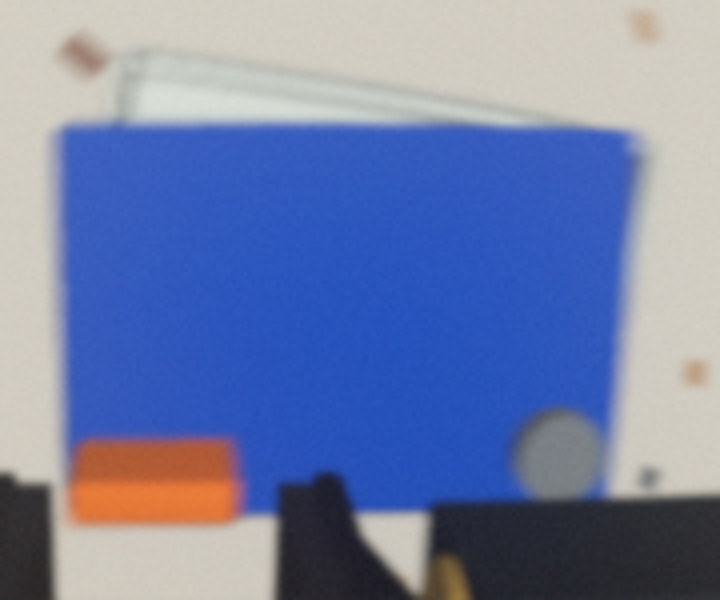

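The wrist crop shows the far lid lying parallel to the tool, with the tab top at (319,235) and the cap at (420,224). Next I step back, then descend on the +y side of the tab.

```bash
python3 -m crank '{"dp":[[0.2,-0.5,0],[0,0,0],[0,0,1.6],[0,0,1.6],[0,0,1.6],[0,0,1.6],[0,0,1.6],[0,0,1.5]],"delta_rot":[[0,0,0],[0,0,0],[0,0,0],[0,0,0],[0,0,0],[0,0,0],[0,0,0],[0,0,0]]}' 0 10
python3 -c "
from h import *
import cv2
cv2.imwrite('pics/s2.png',cv2.resize(ctrl.get_image('scene')[170:290,220:380],None,fx=5,fy=5))
show(FAR,1,.13,.0145,.105)"
```

```text
time: 1.85
position: [0.5167, -0.1056, 0.1062]
tool_rot: [-3.139, -0.128, -0.001]
ft_force: [-0.2, 0.0, 0.6]
grip_width: 0.005
t 1.9 p [ 0.515  -0.1053  0.1037] F [-0.92  0.22 -1.22] phi_tool 0.082 tool-F [-0.89 -0.29  1.22] width 0.007 tilt [-0.003  0.001 -1.   ]
 r,ang(tab by tool)  0.0968 lid angle if touching  -0.041
 need dp cm [-0.32  1.61 -0.13] rz 0.002
```

View pics/s2.png

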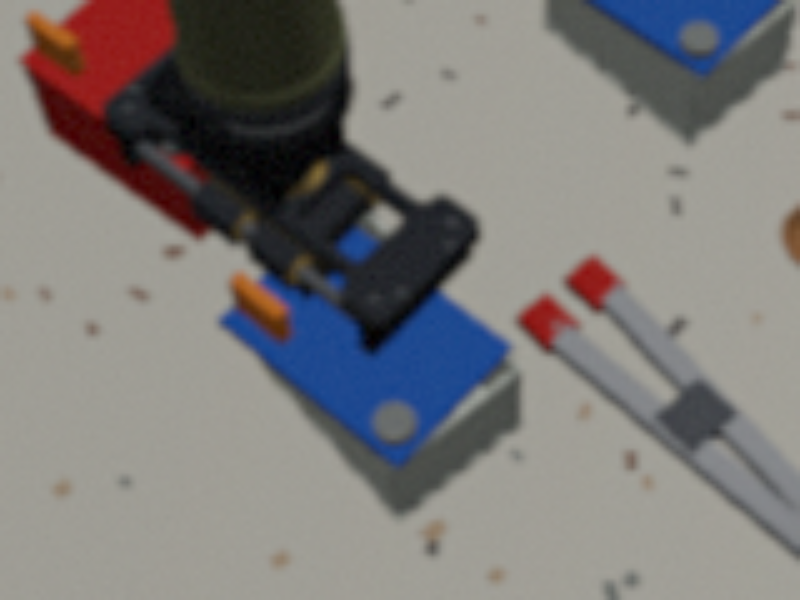

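```bash
python3 -m crank '{"dp":[[-0.3,0.4,0],[0,0.4,0],[0,0.4,0],[0,0.3,0],[-0.05,0.4,0],[-0.05,0.4,0],[-0.05,0.4,0],[-0.05,0.4,0]],"delta_rot":[[0,0,0],[0,0,0],[0,0,0],[0,0,0],[0,0,-0.04],[0,0,-0.04],[0,0,-0.04],[0,0,-0.04]]}' 0 10
python3 -c "
from h import *
show(FAR,1,.45,.0145,.104)"
```

```text
time: 2.7
position: [0.5146, -0.1384, 0.1072]
tool_rot: [3.119, 0.378, 0.002]
ft_force: [-0.0, 1.0, 0.1]
grip_width: 0.006
t 2.7 p [ 0.5146 -0.1384  0.1072] F [-0.02  1.    0.1 ] phi_tool 0.241 tool-F [ 0.22 -0.97 -0.1 ] width 0.006 tilt [ 0.001  0.    -1.   ]
 r,ang(tab by tool)  0.0949 lid angle if touching  0.308
 need dp cm [-0.21  1.36  0.32] rz -0.159
```

```bash
python3 -m crank '{"dp":[[-0.05,0.25,0],[-0.05,0.25,0],[-0.05,0.25,0],[-0.05,0.25,0],[-0.03,0.25,0],[-0.03,0.25,0],[-0.03,0.25,0],[-0.03,0.1,0]],"delta_rot":[[0,0,-0.025],[0,0,-0.025],[0,0,-0.025],[0,0,-0.025],[0,0,-0.025],[0,0,-0.025],[0,0,-0.025],[0,0,-0.01]]}' 0 10
python3 -c "
from h import *
show(FAR,1,.55,.0145,.104)"
```

```text
time: 3.5
position: [0.5169, -0.1571, 0.1066]
tool_rot: [3.07, 0.664, 0.0]
ft_force: [0.7, 0.4, -0.2]
grip_width: 0.008
t 3.5 p [ 0.5169 -0.1571  0.1066] F [ 0.72  0.43 -0.2 ] phi_tool 0.426 tool-F [ 0.83 -0.1   0.2 ] width 0.008 tilt [ 0. -0. -1.]
 r,ang(tab by tool)  0.0964 lid angle if touching  0.502
 need dp cm [-0.02  0.46  0.26] rz -0.074
```

```bash
python3 -m crank '{"dp":[[0,0.13,0],[0,0.13,0],[0,0.13,0],[0,0.13,0],[0,0.13,0],[0,0.1,0],[0,0,0],[0,0,0]],"delta_rot":[[0,0,-0.015],[0,0,-0.015],[0,0,-0.015],[0,0,-0.015],[0,0,-0.015],[0,0,-0.01],[0,0,0],[0,0,0]]}' 0 10
python3 -c "
from h import *
show(FAR,1,.66,.0145,.104)"
```

```text
time: 4.3
position: [0.5204, -0.1635, 0.1067]
tool_rot: [3.04, 0.792, 0.001]
ft_force: [0.5, -1.0, -0.1]
grip_width: 0.005
t 4.3 p [ 0.5204 -0.1635  0.1067] F [ 0.48 -0.97 -0.15] phi_tool 0.51 tool-F [-0.05  1.08  0.15] width 0.005 tilt [ 0.001 -0.    -1.   ]
 r,ang(tab by tool)  0.0952 lid angle if touching  0.579
 need dp cm [-0.16  0.77  0.27] rz -0.1
```

```bash
python3 -m crank '{"dp":[[-0.05,0.13,0],[-0.05,0.13,0],[-0.05,0.13,0],[0,0.13,0],[0,0.13,0],[0,0.1,0],[0,0,0],[0,0,0]],"delta_rot":[[0,0,-0.015],[0,0,-0.015],[0,0,-0.015],[0,0,-0.015],[0,0,-0.015],[0,0,-0.015],[0,0,0],[0,0,0]]}' 0 10
python3 -c "
from h import *
show(FAR,1,.74,.0145,.104)"
```

```text
time: 5.1
position: [0.5229, -0.1707, 0.1066]
tool_rot: [3.001, 0.928, 0.001]
ft_force: [0.3, -1.2, 0.1]
grip_width: 0.006
t 5.1 p [ 0.5229 -0.1707  0.1066] F [ 0.33 -1.16  0.08] phi_tool 0.6 tool-F [-0.38  1.15 -0.08] width 0.006 tilt [ 0. -0. -1.]
 r,ang(tab by tool)  0.0959 lid angle if touching  0.658
 need dp cm [-0.1   0.79  0.26] rz -0.09
```

```bash
python3 -m crank '{"dp":[[-0.05,0.13,0],[-0.05,0.13,0],[0,0.13,0],[0,0.13,0],[0,0.13,0],[0,0.13,0],[0,0,0],[0,0,0]],"delta_rot":[[0,0,-0.015],[0,0,-0.015],[0,0,-0.015],[0,0,-0.015],[0,0,-0.015],[0,0,-0.015],[0,0,0],[0,0,0]]}' 0 10
python3 -c "
from h import *
show(FAR,1,.82,.0145,.104)"
```

```text
time: 5.9
position: [0.5268, -0.1775, 0.1066]
tool_rot: [2.956, 1.062, 0.001]
ft_force: [0.7, 0.3, -0.2]
grip_width: 0.007
t 5.9 p [ 0.5268 -0.1775  0.1066] F [ 0.72  0.28 -0.2 ] phi_tool 0.69 tool-F [0.74 0.24 0.2 ] width 0.007 tilt [ 0. -0. -1.]
 r,ang(tab by tool)  0.0957 lid angle if touching  0.74
 need dp cm [-0.13  0.76  0.26] rz -0.08
```

```bash
python3 -m crank '{"dp":[[-0.05,0.13,0],[-0.05,0.13,0],[-0.05,0.13,0],[0,0.13,0],[0,0.13,0],[0,0.13,0],[0,0,0],[0,0,0]],"delta_rot":[[0,0,-0.014],[0,0,-0.014],[0,0,-0.014],[0,0,-0.014],[0,0,-0.014],[0,0,-0.014],[0,0,0],[0,0,0]]}' 0 10
python3 -c "
from h import *
import cv2
cv2.imwrite('pics/s3.png',cv2.resize(ctrl.get_image('scene')[170:290,220:380],None,fx=5,fy=5))
show(FAR,1,.90,.0145,.104)"
```

```text
time: 6.7
position: [0.5308, -0.1843, 0.1066]
tool_rot: [2.909, 1.185, 0.001]
ft_force: [0.1, 0.1, 0.1]
grip_width: 0.005
t 6.75 p [ 0.5308 -0.1843  0.1066] F [-0.37  0.27  0.54] phi_tool 0.774 tool-F [-0.07 -0.46 -0.54] width 0.004 tilt [ 0. -0. -1.]
 r,ang(tab by tool)  0.096 lid angle if touching  0.821
 need dp cm [-0.09  0.75  0.26] rz -0.076
```

View pics/s3.png

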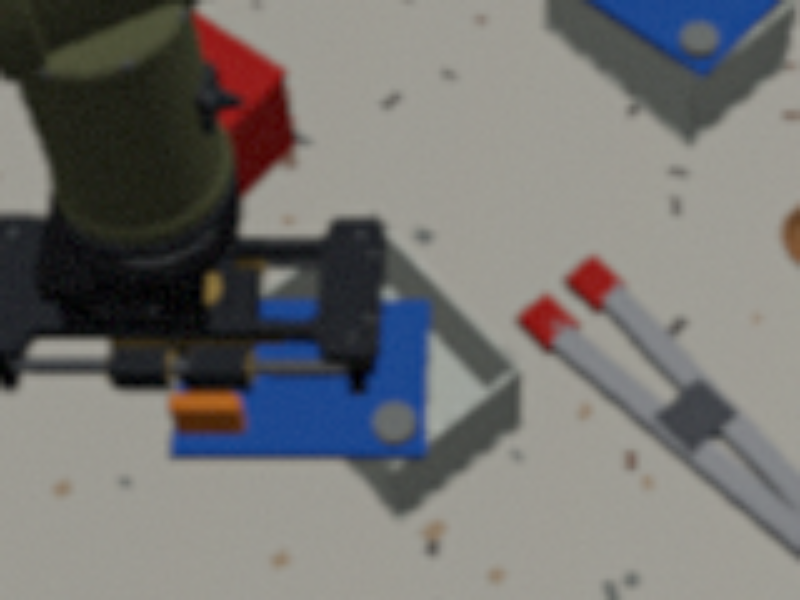

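The lid has swung with the fingers to about 0.8 with no resistance, the flat of the fingers lying on the tab. I continue to past 1.0.

```bash
python3 -m crank '{"dp":[[-0.05,0.13,0],[-0.05,0.13,0],[0,0.13,0],[0,0.13,0],[0,0.13,0],[0,0.13,0],[0,0,0],[0,0,0]],"delta_rot":[[0,0,-0.014],[0,0,-0.014],[0,0,-0.014],[0,0,-0.014],[0,0,-0.014],[0,0,-0.014],[0,0,0],[0,0,0]]}' 0 10
python3 -c "
from h import *
show(FAR,1,.98,.0145,.104)"
```

```text
time: 7.55
position: [0.5358, -0.1903, 0.1066]
tool_rot: [2.857, 1.307, 0.001]
ft_force: [0.5, 0.0, -0.6]
grip_width: 0.006
t 7.55 p [ 0.5358 -0.1903  0.1066] F [ 0.46  0.05 -0.62] phi_tool 0.858 tool-F [0.34 0.32 0.62] width 0.006 tilt [ 0. -0. -1.]
 r,ang(tab by tool)  0.0959 lid angle if touching  0.903
 need dp cm [-0.11  0.73  0.26] rz -0.072
```

```bash
python3 -m crank '{"dp":[[-0.05,0.13,0],[-0.05,0.13,0],[0,0.13,0],[0,0.13,0],[0,0.13,0],[0,0.13,0],[0,0,0],[0,0,0]],"delta_rot":[[0,0,-0.014],[0,0,-0.014],[0,0,-0.014],[0,0,-0.014],[0,0,-0.014],[0,0,-0.014],[0,0,0],[0,0,0]]}' 0 10
python3 -c "
from h import *
show(FAR,1,1.06,.0145,.104)"
```

```text
time: 8.35
position: [0.5412, -0.196, 0.1066]
tool_rot: [2.799, 1.425, 0.001]
ft_force: [0.3, -0.9, 0.5]
grip_width: 0.005
t 8.35 p [ 0.5412 -0.196   0.1066] F [ 0.33 -0.93  0.54] phi_tool 0.942 tool-F [-0.56  0.81 -0.54] width 0.005 tilt [ 0.001 -0.    -1.   ]
 r,ang(tab by tool)  0.0956 lid angle if touching  0.985
 need dp cm [-0.13  0.71  0.26] rz -0.068
```

```bash
python3 -m crank '{"dp":[[-0.05,0.13,0],[-0.05,0.13,0],[0,0.13,0],[0,0.13,0],[0,0.13,0],[0,0.13,0],[0,0,0],[0,0,0]],"delta_rot":[[0,0,-0.014],[0,0,-0.014],[0,0,-0.014],[0,0,-0.014],[0,0,-0.014],[0,0,-0.014],[0,0,0],[0,0,0]]}' 0 10
python3 -c "
from h import *
show(FAR,1,1.40,.0145,.104)"
```

```text
time: 9.15
position: [0.5471, -0.2011, 0.1066]
tool_rot: [2.737, 1.542, 0.001]
ft_force: [0.3, -0.5, 0.8]
grip_width: 0.006
t 9.15 p [ 0.5471 -0.2011  0.1066] F [ 0.34 -0.49  0.79] phi_tool 1.026 tool-F [-0.24  0.54 -0.79] width 0.006 tilt [ 0. -0. -1.]
 r,ang(tab by tool)  0.0955 lid angle if touching  1.067
 need dp cm [-0.05  3.18  0.26] rz -0.324
```

```bash
python3 -m crank '{"dp":[[-0.05,0.38,0],[-0.05,0.38,0],[-0.05,0.38,0],[-0.05,0.38,0],[-0.05,0.38,0],[-0.05,0.38,0],[-0.05,0.38,0],[-0.05,0.38,0]],"delta_rot":[[0,0,-0.04],[0,0,-0.04],[0,0,-0.04],[0,0,-0.04],[0,0,-0.04],[0,0,-0.04],[0,0,-0.04],[0,0,-0.04]]}' 0 10
python3 -c "
from h import *
import cv2
cv2.imwrite('pics/s4.png',cv2.resize(ctrl.get_image('scene')[170:290,220:380],None,fx=5,fy=5))
show(FAR,1,1.55,.0145,.104)"
```

```text
time: 9.95
position: [0.5731, -0.2169, 0.1066]
tool_rot: [2.455, 1.96, -0.0]
ft_force: [-1.1, 0.1, -0.3]
grip_width: 0.005
t 10.0 p [ 0.5737 -0.2171  0.1066] F [-0.11 -0.43  0.36] phi_tool 1.349 tool-F [-0.44 -0.02 -0.36] width 0.006 tilt [ 0.001 -0.    -1.   ]
 r,ang(tab by tool)  0.0954 lid angle if touching  1.395
 need dp cm [-0.19  1.49  0.26] rz -0.151
```

View pics/s4.png

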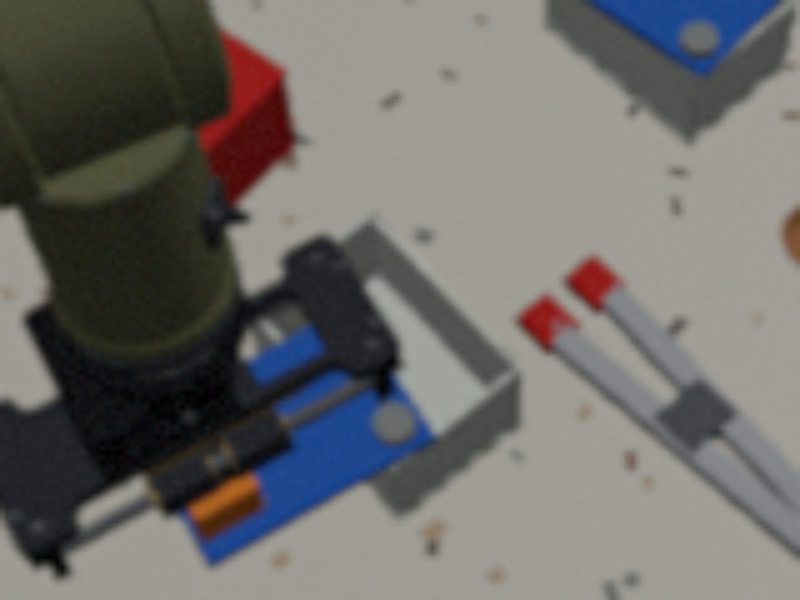

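The far lid is at about 1.4, still free, so it is the sound one. I now ease it onto its open stop.

```bash
python3 -m crank '{"dp":[[-0.05,0.22,0],[-0.05,0.22,0],[-0.05,0.22,0],[-0.05,0.22,0],[0,0.22,0],[0,0.22,0],[0,0.22,0],[0,0,0]],"delta_rot":[[0,0,-0.022],[0,0,-0.022],[0,0,-0.022],[0,0,-0.022],[0,0,-0.022],[0,0,-0.022],[0,0,-0.022],[0,0,0]]}' 0 10
python3 -c "
from h import *
show(FAR,1,1.58,.0145,.104)"
```

```text
time: 10.8
position: [0.5876, -0.2218, 0.1066]
tool_rot: [-2.298, -2.142, 0.002]
ft_force: [-3.3, -0.7, 1.1]
grip_width: 0.002
t 10.8 p [ 0.5876 -0.2218  0.1066] F [-3.28 -0.7   1.14] phi_tool 1.5 tool-F [-0.93 -3.22 -1.13] width 0.002 tilt [-0.001 -0.001 -1.   ]
 r,ang(tab by tool)  0.0957 lid angle if touching  1.547
 need dp cm [-0.08  0.31  0.26] rz -0.03
```

```bash
python3 -m crank '{"dp":[[0,0.05,0],[0,0,0],[0,-0.3,0],[0,-0.8,0],[0,-1.5,0],[0,0,-2.5],[0,0,-3],[0,0,-3]],"delta_rot":[[0,0,0],[0,0,0],[0,0,0],[0,0,0],[0,0,0],[0,0,0],[0,0,0],[0,0,0]]}' 0 10
python3 -c "
from h import *
import cv2
cv2.imwrite('pics/s5.png',cv2.resize(ctrl.get_image('scene')[170:290,220:380],None,fx=5,fy=5))
show(NEAR,1,.085,.0265,.2)"
```

```text
time: 11.6
position: [0.5624, -0.2183, 0.1925]
tool_rot: [-2.298, -2.142, -0.002]
ft_force: [0.4, 0.3, 0.4]
grip_width: 0.007
t 11.65 p [ 0.5653 -0.2192  0.1987] F [ 1.92 -0.4   3.75] phi_tool 1.501 tool-F [-0.27  1.98 -3.73] width 0.009 tilt [ 0.01  -0.002 -1.   ]
 r,ang(tab by tool)  0.3834 lid angle if touching  1.674
 need dp cm [ 39.39 -13.44  -0.32] rz 1.424
```

View pics/s5.png

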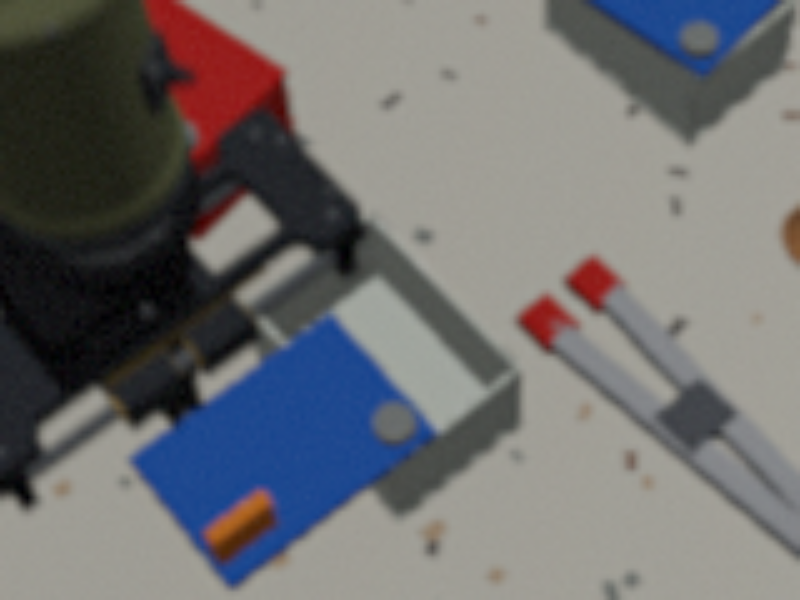

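The far lid now stands fully open, square to its box. I move over to the near keeper.

```bash
python3 -m crank '{"dp":[[4.4,-1.5,0],[4.4,-1.5,0],[4.4,-1.5,0],[4.4,-1.5,0],[4.4,-1.5,0],[4.4,-1.5,0],[4.4,-1.5,0],[4.4,-1.5,0]],"delta_rot":[[0,0,0],[0,0,0],[0,0,0],[0,0,0],[0,0,0],[0,0,0],[0,0,0],[0,0,0]]}' 0 10
python3 -m crank '{"dp":[[0,0,0],[0,0,0],[0,0,0],[0,0,0],[0,0,0],[0,0,0],[0,0,0],[0,0,0]],"delta_rot":[[0,0,0.14],[0,0,0.14],[0,0,0.14],[0,0,0.14],[0,0,0.14],[0,0,0.14],[0,0,0.14],[0,0,0.14]]}' 0 10
python3 -c "
from h import *
show(NEAR,1,.085,.0265,.2)"
```

```text
time: 12.45
position: [0.4668, 0.1427, 0.1918]
tool_rot: [2.297, 2.142, 0.003]
ft_force: [0.4, -0.3, 1.1]
grip_width: 0.007
time: 13.25
position: [0.4674, 0.1411, 0.1916]
tool_rot: [-3.086, -0.586, -0.002]
ft_force: [0.5, -0.7, -0.2]
grip_width: 0.002
t 13.25 p [0.4674 0.1411 0.1916] F [ 0.55 -0.71 -0.17] phi_tool 0.375 tool-F [0.25 0.87 0.17] width 0.002 tilt [ 0.001  0.001 -1.   ]
 r,ang(tab by tool)  0.091 lid angle if touching  0.558
 need dp cm [ 0.73 -4.23 -0.84] rz 0.298
```

```bash
python3 -m crank '{"dp":[[0.4,-2.1,0],[0.4,-2.1,0],[0,0,0],[0,0,0],[0,0,0],[0,0,0],[0,0,0],[0,0,0]],"delta_rot":[[0,0,0],[0,0,0],[0,0,0.1],[0,0,0.1],[0,0,0.1],[0,0,0],[0,0,0],[0,0,0]]}' 0 10
python3 -c "
from h import *
import cv2
i=ctrl.camera_info('wrist')
im=ctrl.get_image('wrist');cv2.imwrite('pics/w6.png',cv2.resize(im[90:270,230:470],None,fx=3,fy=3))
print(i['xyz'],i['orientation'])
show(NEAR,1,.085,.0265,.106)"
```

```text
time: 14.05
position: [0.4594, 0.1825, 0.1916]
tool_rot: [-3.139, -0.129, -0.001]
ft_force: [-0.0, -0.1, 0.1]
grip_width: 0.002
[0.45317631 0.25695203 0.33476098] [2.8645829  0.11556098 0.01668202]
t 14.1 p [0.4595 0.1824 0.1916] F [ 0.12  0.45 -1.28] phi_tool 0.081 tool-F [ 0.15 -0.43  1.28] width 0.007 tilt [ 0.  0. -1.]
 r,ang(tab by tool)  0.0978 lid angle if touching  0.093
 need dp cm [-0.07 -0.08  8.56] rz 0.004
```

View pics/w6.png

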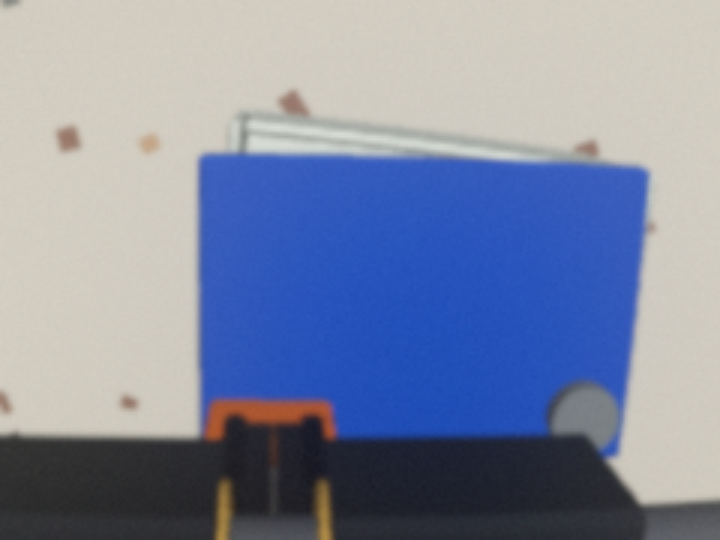

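```bash
python3 - <<'E'
from h import *
i=dict(camera_matrix=ctrl.camera_info('wrist')['camera_matrix'],xyz=[0.45317631,0.25695203,0.33476098],orientation=[2.8645829,0.11556098,0.01668202])
P=lambda x,y,z:at('wrist',(x/3+230,y/3+90),z,i).round(4)
print(P(585,412,.085),P(203,157,.078),P(645,168,.078),P(236,115,.07),P(270,402,.108))
E
python3 -m crank '{"dp":[[0,0,1.2],[0,0,1.2],[0,0,1.2],[0,0,1.2],[0,0,1.2],[0,0,1.2],[0,0,1.2],[0,0,0.1]],"delta_rot":[[0,0,0],[0,0,0],[0,0,0],[0,0,0],[0,0,0],[0,0,0],[0,0,0],[0,0,0]]}' 0 10
python3 -c "
from h import *
show(NEAR,1,.085,.0145,.106)"
```

```text
[0.5546 0.1671 0.085 ] [0.4362 0.2312 0.078 ] [0.5638 0.2408 0.078 ] [0.4441 0.2431 0.07  ] [0.4596 0.1723 0.108 ]
time: 14.9
position: [0.4583, 0.1818, 0.1046]
tool_rot: [3.138, 0.126, -0.005]
ft_force: [-0.2, -0.1, -0.3]
grip_width: 0.008
t 14.9 p [0.4583 0.1818 0.1046] F [-0.18 -0.13 -0.27] phi_tool 0.08 tool-F [-0.19  0.11  0.27] width 0.008 tilt [-0.003 -0.001 -1.   ]
 r,ang(tab by tool)  0.0988 lid angle if touching  -0.026
 need dp cm [ 0.05  1.07 -0.14] rz 0.003
```

```bash
python3 -m crank '{"dp":[[0,0.4,0],[0,0.4,0],[0,0.3,0],[-0.05,0.38,0],[-0.05,0.38,0],[-0.05,0.38,0],[-0.05,0.38,0],[-0.05,0.38,0]],"delta_rot":[[0,0,0],[0,0,0],[0,0,0],[0,0,-0.04],[0,0,-0.04],[0,0,-0.04],[0,0,-0.04],[0,0,-0.04]]}' 0 10
python3 -c "
from h import *
show(NEAR,1,.47,.0145,.106)"
```

```text
time: 15.7
position: [0.4614, 0.152, 0.1072]
tool_rot: [-3.11, -0.441, -0.002]
ft_force: [0.2, 0.8, -0.6]
grip_width: 0.008
t 15.7 p [0.4614 0.152  0.1072] F [ 0.21  0.84 -0.6 ] phi_tool 0.281 tool-F [ 0.44 -0.75  0.6 ] width 0.008 tilt [ 0.001  0.    -1.   ]
 r,ang(tab by tool)  0.0949 lid angle if touching  0.288
 need dp cm [-0.23  1.74  0.12] rz -0.181
```

```bash
python3 -m crank '{"dp":[[-0.05,0.24,0],[-0.05,0.24,0],[-0.05,0.24,0],[-0.05,0.24,0],[-0.02,0.24,0],[-0.02,0.24,0],[-0.02,0.24,0],[0,0,0]],"delta_rot":[[0,0,-0.026],[0,0,-0.026],[0,0,-0.026],[0,0,-0.026],[0,0,-0.026],[0,0,-0.026],[0,0,-0.026],[0,0,0]]}' 0 10
python3 -c "
from h import *
show(NEAR,1,.55,.0145,.106)"
```

```text
time: 16.5
position: [0.4649, 0.1351, 0.1071]
tool_rot: [3.058, 0.718, 0.002]
ft_force: [-0.5, 0.5, 0.0]
grip_width: 0.006
t 16.5 p [0.4649 0.1351 0.1071] F [-0.54  0.48  0.04] phi_tool 0.461 tool-F [-0.27 -0.67 -0.04] width 0.006 tilt [ 0.001 -0.    -1.   ]
 r,ang(tab by tool)  0.0951 lid angle if touching  0.47
 need dp cm [-0.18  0.76  0.11] rz -0.081
```

```bash
python3 -m crank '{"dp":[[-0.05,0.1,0],[-0.05,0.1,0],[-0.03,0.1,0],[0,0.1,0],[0,0.1,0],[0,0.1,0],[0,0,0],[0,0,0]],"delta_rot":[[0,0,-0.011],[0,0,-0.011],[0,0,-0.011],[0,0,-0.011],[0,0,-0.011],[0,0,-0.011],[0,0,0],[0,0,0]]}' 0 10
python3 -c "
from h import *
show(NEAR,1,.60,.0145,.106)"
```

```text
time: 17.3
position: [0.4662, 0.1296, 0.1065]
tool_rot: [3.033, 0.819, 0.0]
ft_force: [-0.1, 0.1, -1.0]
grip_width: 0.008
t 17.3 p [0.4662 0.1296 0.1065] F [-0.14  0.05 -0.99] phi_tool 0.528 tool-F [-0.09 -0.11  0.99] width 0.008 tilt [ 0. -0. -1.]
 r,ang(tab by tool)  0.0957 lid angle if touching  0.528
 need dp cm [-0.12  0.69  0.05] rz -0.064
```

```bash
python3 -m crank '{"dp":[[-0.05,0.1,0],[-0.05,0.1,0],[-0.03,0.1,0],[0,0.1,0],[0,0.1,0],[0,0.1,0],[0,0,0],[0,0,0]],"delta_rot":[[0,0,-0.011],[0,0,-0.011],[0,0,-0.011],[0,0,-0.011],[0,0,-0.011],[0,0,-0.011],[0,0,0],[0,0,0]]}' 0 10
python3 -c "
from h import *
show(NEAR,1,.66,.0145,.106)"
```

```text
time: 18.1
position: [0.4683, 0.1238, 0.1066]
tool_rot: [3.004, 0.919, 0.0]
ft_force: [0.4, 0.1, 0.2]
grip_width: 0.006
t 18.1 p [0.4683 0.1238 0.1066] F [0.42 0.13 0.18] phi_tool 0.594 tool-F [ 0.42  0.13 -0.18] width 0.006 tilt [ 0. -0. -1.]
 r,ang(tab by tool)  0.096 lid angle if touching  0.591
 need dp cm [-0.09  0.66  0.06] rz -0.058
```

```bash
python3 -m crank '{"dp":[[-0.05,0.1,0],[-0.05,0.1,0],[0,0.1,0],[0,0.1,0],[0,0.1,0],[0,0.1,0],[0,0,0],[0,0,0]],"delta_rot":[[0,0,-0.011],[0,0,-0.011],[0,0,-0.011],[0,0,-0.011],[0,0,-0.011],[0,0,-0.011],[0,0,0],[0,0,0]]}' 0 10
python3 -c "
from h import *
show(NEAR,1,.72,.0145,.106)"
```

```text
time: 18.9
position: [0.471, 0.1184, 0.1066]
tool_rot: [2.972, 1.018, 0.001]
ft_force: [-0.1, 0.2, 0.7]
grip_width: 0.008
t 18.9 p [0.471  0.1184 0.1066] F [-0.07  0.16  0.67] phi_tool 0.66 tool-F [ 0.04 -0.17 -0.67] width 0.008 tilt [ 0. -0. -1.]
 r,ang(tab by tool)  0.096 lid angle if touching  0.654
 need dp cm [-0.09  0.63  0.06] rz -0.052
```

```bash
python3 -m crank '{"dp":[[-0.05,0.1,0],[-0.05,0.1,0],[0,0.1,0],[0,0.1,0],[0,0.1,0],[0,0.1,0],[0,0,0],[0,0,0]],"delta_rot":[[0,0,-0.01],[0,0,-0.01],[0,0,-0.01],[0,0,-0.01],[0,0,-0.01],[0,0,-0.01],[0,0,0],[0,0,0]]}' 0 10
python3 -c "
from h import *
show(NEAR,1,.78,.0145,.106)"
```

```text
time: 19.7
position: [0.474, 0.1132, 0.1066]
tool_rot: [2.94, 1.106, 0.001]
ft_force: [-0.6, 0.5, 0.5]
grip_width: 0.007
t 19.7 p [0.474  0.1132 0.1066] F [-0.56  0.51  0.47] phi_tool 0.72 tool-F [-0.09 -0.75 -0.47] width 0.007 tilt [ 0. -0. -1.]
 r,ang(tab by tool)  0.0961 lid angle if touching  0.717
 need dp cm [-0.08  0.6   0.06] rz -0.052
```

```bash
python3 -m crank '{"dp":[[-0.05,0.1,0],[-0.05,0.1,0],[0,0.1,0],[0,0.1,0],[0,0.1,0],[0,0.1,0],[0,0,0],[0,0,0]],"delta_rot":[[0,0,-0.01],[0,0,-0.01],[0,0,-0.01],[0,0,-0.01],[0,0,-0.01],[0,0,-0.01],[0,0,0],[0,0,0]]}' 0 10
python3 -c "
from h import *
show(NEAR,1,.84,.0145,.106)"
```

```text
time: 20.5
position: [0.4766, 0.1083, 0.1064]
tool_rot: [-2.905, -1.195, 0.002]
ft_force: [-4.5, 0.9, 1.9]
grip_width: 0.005
t 20.5 p [0.4766 0.1083 0.1064] F [-4.5   0.89  1.86] phi_tool 0.78 tool-F [-2.57 -3.8  -1.86] width 0.005 tilt [-0.001 -0.    -1.   ]
 r,ang(tab by tool)  0.0966 lid angle if touching  0.774
 need dp cm [-0.03  0.63  0.04] rz -0.052
```

It stiffens at about 0.75 rad, reading 3.8 N. I press slightly more and hold.

```bash
python3 -m crank '{"dp":[[0.05,0.1,0],[0,0,0],[0,0,0],[0,0,0],[0,0,0],[0,0,0],[0,0,0],[0,0,0]],"delta_rot":[[0,0,0],[0,0,0],[0,0,0],[0,0,0],[0,0,0],[0,0,0],[0,0,0],[0,0,0]]}' 0 10
python3 -c "
from h import *
show(NEAR,1,.84,.0145,.106)"
```

```text
time: 21.3
position: [0.4775, 0.1078, 0.1063]
tool_rot: [-2.905, -1.194, 0.002]
ft_force: [-5.3, 0.4, 1.5]
grip_width: 0.005
t 21.3 p [0.4775 0.1078 0.1063] F [-5.32  0.43  1.5 ] phi_tool 0.78 tool-F [-3.48 -4.05 -1.49] width 0.005 tilt [-0.001 -0.    -1.   ]
 r,ang(tab by tool)  0.0962 lid angle if touching  0.784
 need dp cm [-0.06  0.54  0.03] rz -0.052
```

```bash
python3 -m crank '{"dp":[[0,0,0],[0,0,0],[0,0,0],[0,-0.3,0],[0,-0.7,0],[0,-1,0],[0,0,-2],[0,0,-2.5]],"delta_rot":[[0,0,0],[0,0,0],[0,0,0],[0,0,0],[0,0,0],[0,0,0],[0,0,0],[0,0,0]]}' 0 10
python3 -c "
from h import *
import cv2
cv2.imwrite('pics/s7.png',cv2.resize(ctrl.get_image('side')[180:330,200:400],None,fx=4,fy=4))
show(NEAR,-1,.74,.0295,.16)"
```

```text
time: 22.1
position: [0.4632, 0.1226, 0.1513]
tool_rot: [-2.905, -1.196, 0.002]
ft_force: [0.2, -0.1, 0.2]
grip_width: 0.005
t 22.15 p [0.4662 0.1234 0.1563] F [1.3  0.92 2.1 ] phi_tool 0.781 tool-F [ 1.59  0.27 -2.09] width 0.008 tilt [ 0.007  0.001 -1.   ]
 r,ang(tab by tool)  0.0981 lid angle if touching  0.13
 need dp cm [-0.43  5.88 -0.35] rz 0.049
```

View pics/s7.png

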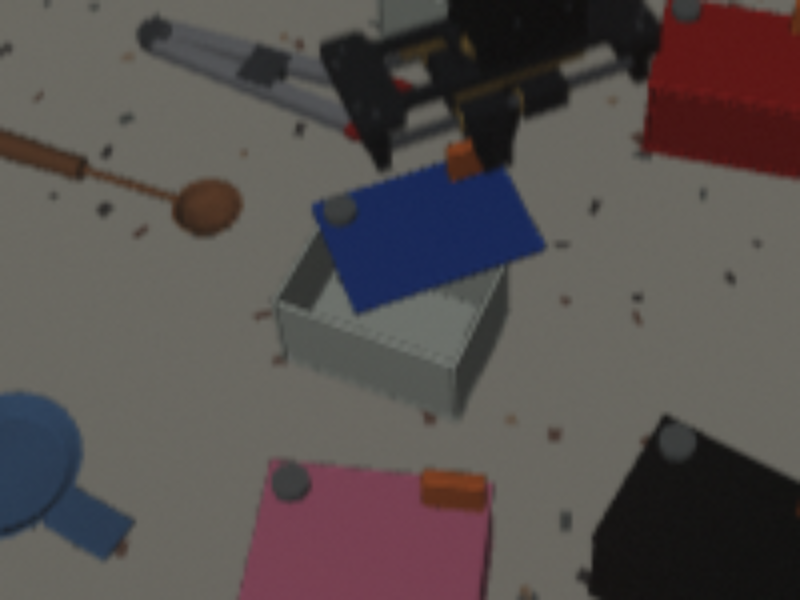

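The near lid has stopped at about 0.74, so I cross over to the outer side of its tab.

```bash
python3 -m crank '{"dp":[[-0.2,2,0],[-0.2,2,0],[0,2,0],[0,0,1],[0,0,1],[0,0,1],[0,0,1],[0,0,1]],"delta_rot":[[0,0,0.05],[0,0,0],[0,0,0],[0,0,0],[0,0,0],[0,0,0],[0,0,0],[0,0,0]]}' 0 10
python3 -c "
from h import *
show(NEAR,-1,.72,.0145,.106)"
```

```text
time: 22.95
position: [0.5013, 0.0759, 0.1003]
tool_rot: [-2.934, -1.123, 0.001]
ft_force: [0.2, -0.4, -0.1]
grip_width: 0.007
t 22.95 p [0.5013 0.0759 0.1003] F [ 0.2  -0.38 -0.14] phi_tool 0.731 tool-F [-0.1   0.42  0.14] width 0.007 tilt [-0.001 -0.    -1.   ]
 r,ang(tab by tool)  0.1035 lid angle if touching  0.887
 need dp cm [ 0.39 -1.68 -0.57] rz 0.019
```

```bash
python3 -m crank '{"dp":[[0.2,-0.4,-0.5],[0.2,-0.4,0],[0,-0.4,0],[0,-0.4,0],[-0.05,-0.38,0],[-0.05,-0.38,0],[-0.05,-0.38,0],[-0.05,-0.38,0]],"delta_rot":[[0,0,0.02],[0,0,0],[0,0,0],[0,0,0],[0,0,0.04],[0,0,0.04],[0,0,0.04],[0,0,0.04]]}' 0 10
python3 -c "
from h import *
show(NEAR,-1,.25,.0145,.106)"
```

```text
time: 23.75
position: [0.4837, 0.101, 0.1071]
tool_rot: [3.024, 0.851, 0.002]
ft_force: [0.7, -0.3, 0.5]
grip_width: 0.005
t 23.75 p [0.4837 0.101  0.1071] F [ 0.69 -0.35  0.48] phi_tool 0.548 tool-F [ 0.41  0.66 -0.48] width 0.005 tilt [ 0.001 -0.    -1.   ]
 r,ang(tab by tool)  0.0955 lid angle if touching  0.576
 need dp cm [-0.09 -3.11  0.1 ] rz 0.306
```

```bash
python3 -m crank '{"dp":[[-0.05,-0.38,0],[-0.05,-0.38,0],[-0.05,-0.38,0],[-0.05,-0.38,0],[-0.05,-0.38,0],[-0.05,-0.38,0],[-0.05,-0.38,0],[-0.05,-0.38,0]],"delta_rot":[[0,0,0.04],[0,0,0.04],[0,0,0.04],[0,0,0.04],[0,0,0.04],[0,0,0.04],[0,0,0.04],[0,0,0.04]]}' 0 10
python3 -c "
from h import *
show(NEAR,-1,.0,.0145,.106)"
```

```text
time: 24.55
position: [0.4677, 0.1271, 0.1069]
tool_rot: [3.121, 0.358, 0.001]
ft_force: [-0.5, 0.0, -1.2]
grip_width: 0.005
t 24.55 p [0.4677 0.1271 0.1069] F [-0.53  0.03 -1.16] phi_tool 0.229 tool-F [-0.51 -0.15  1.16] width 0.005 tilt [ 0. -0. -1.]
 r,ang(tab by tool)  0.0952 lid angle if touching  0.253
 need dp cm [-0.19 -2.42  0.09] rz 0.237
```

```bash
python3 -m crank '{"dp":[[-0.05,-0.28,0],[-0.05,-0.28,0],[-0.05,-0.28,0],[-0.05,-0.28,0],[-0.05,-0.28,0],[-0.05,-0.28,0],[0,-0.2,0],[0,-0.2,0]],"delta_rot":[[0,0,0.03],[0,0,0.03],[0,0,0.03],[0,0,0.03],[0,0,0.03],[0,0,0.03],[0,0,0.02],[0,0,0.02]]}' 0 10
python3 -c "
from h import *
show(NEAR,-1,.0,.0145,.106)"
```

```text
time: 25.35
position: [0.4621, 0.1472, 0.1067]
tool_rot: [3.141, 0.014, 0.0]
ft_force: [-0.6, -0.9, 0.7]
grip_width: 0.005
t 25.35 p [0.4621 0.1472 0.1067] F [-0.58 -0.92  0.71] phi_tool 0.009 tool-F [-0.58  0.92 -0.71] width 0.005 tilt [ 0. -0. -1.]
 r,ang(tab by tool)  0.0949 lid angle if touching  0.032
 need dp cm [-0.17 -0.3   0.07] rz 0.017
```

```bash
python3 -m crank '{"dp":[[-0.05,-0.1,0],[-0.05,-0.1,0],[0,-0.1,0],[0,-0.1,0],[0,-0.1,0],[0,0,0],[0,0,0],[0,0,0]],"delta_rot":[[0,0,0.01],[0,0,0.01],[0,0,0],[0,0,0],[0,0,0],[0,0,0],[0,0,0],[0,0,0]]}' 0 10
python3 -c "
from h import *
show(NEAR,-1,.0,.0145,.106)"
```

```text
time: 26.15
position: [0.4613, 0.1519, 0.1066]
tool_rot: [3.141, -0.016, -0.0]
ft_force: [-0.0, -1.7, 1.6]
grip_width: 0.007
t 26.15 p [0.4613 0.1519 0.1066] F [-0.   -1.74  1.56] phi_tool -0.01 tool-F [ 0.01  1.74 -1.56] width 0.007 tilt [-0. -0. -1.]
 r,ang(tab by tool)  0.095 lid angle if touching  -0.018
 need dp cm [-0.09  0.17  0.06] rz -0.002
```

```bash
python3 -m crank '{"dp":[[0,-0.1,0],[0,-0.1,0],[0,-0.05,0],[0,0,0],[0,0,0],[0,0,0],[0,0,0],[0,0,0]],"delta_rot":[[0,0,0],[0,0,0],[0,0,0],[0,0,0],[0,0,0],[0,0,0],[0,0,0],[0,0,0]]}' 0 10
python3 -c "
from h import *
show(NEAR,-1,.0,.0145,.106)"
```

```text
time: 26.95
position: [0.4613, 0.1544, 0.1065]
tool_rot: [3.141, -0.016, -0.0]
ft_force: [-1.4, -4.8, 1.8]
grip_width: 0.008
t 26.95 p [0.4613 0.1544 0.1065] F [-1.45 -4.81  1.76] phi_tool -0.01 tool-F [-1.4   4.83 -1.76] width 0.008 tilt [-0. -0. -1.]
 r,ang(tab by tool)  0.0947 lid angle if touching  -0.045
 need dp cm [-0.08  0.42  0.05] rz -0.002
```

Spring contact with the shut stop is clear at 4.8 N. I retract outward and lift, then check both lids.

```bash
python3 -m crank '{"dp":[[0,0.3,0],[0,0.7,0],[0,1,0],[0,0,-2],[0,0,-3],[0,0,-3],[0,0,-3],[0,0,-3]],"delta_rot":[[0,0,0],[0,0,0],[0,0,0],[0,0,0],[0,0,0],[0,0,0],[0,0,0],[0,0,0]]}' 0 10
python3 -m crank '{"dp":[[2,1.5,0],[3,2,0],[3,2,0],[3,2,0],[3,2,0],[2,2,0],[0,0,0],[0,0,0]],"delta_rot":[[0,0,0],[0,0,0],[0,0,0],[0,0,0],[0,0,0],[0,0,0],[0,0,0],[0,0,0]]}' 0 10
python3 - <<'E'
from h import *
import cv2
i=ctrl.camera_info('wrist');print(i['xyz'],i['orientation'])
a=ctrl.get_image('wrist');cv2.imwrite('pics/w9.png',a)
s=ctrl.get_image('side');cv2.imwrite('pics/s9.png',cv2.resize(s[130:310,180:420],None,fx=3,fy=3,interpolation=cv2.INTER_CUBIC))
c=ctrl.get_image('scene');cv2.imwrite('pics/c9.png',c);cv2.imwrite('pics/s9f.png',s)
show(NEAR)
E
```

```text
time: 27.75
position: [0.461, 0.1346, 0.2478]
tool_rot: [-3.141, 0.016, -0.001]
ft_force: [0.3, 0.2, -0.4]
grip_width: 0.003
time: 28.55
position: [0.6198, 0.0176, 0.2459]
tool_rot: [-3.14, 0.018, 0.002]
ft_force: [0.0, 0.6, -0.1]
grip_width: 0.004
[0.62066539 0.09223728 0.38913226] [ 2.86760271 -0.01753646 -0.00375798]
t 28.7 p [0.6193 0.0195 0.2468] F [-0.02  0.21  0.04] phi_tool -0.008 tool-F [-0.02 -0.21 -0.04] width 0.008 tilt [ 0.     0.001 -1.   ]
 r,ang(tab by tool)  0.158 lid angle if touching  2.086
```

View pics/w9.png

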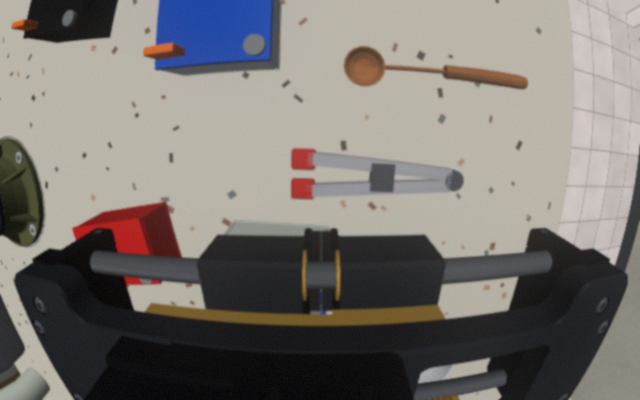

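View pics/s9.png

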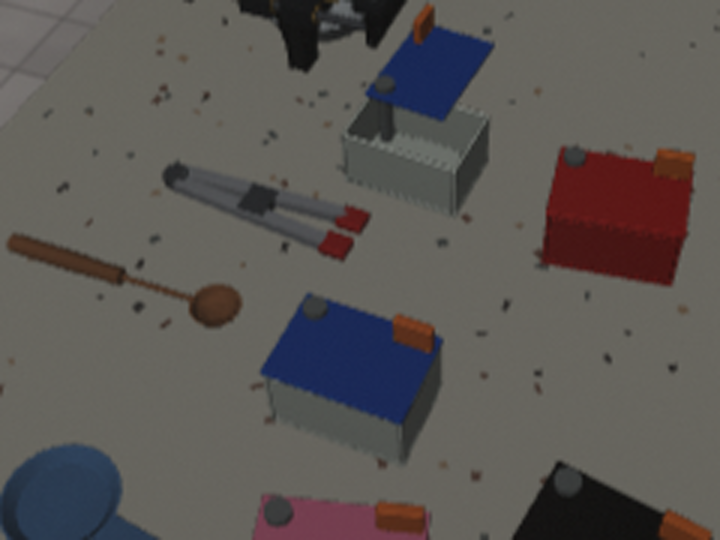

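View pics/c9.png

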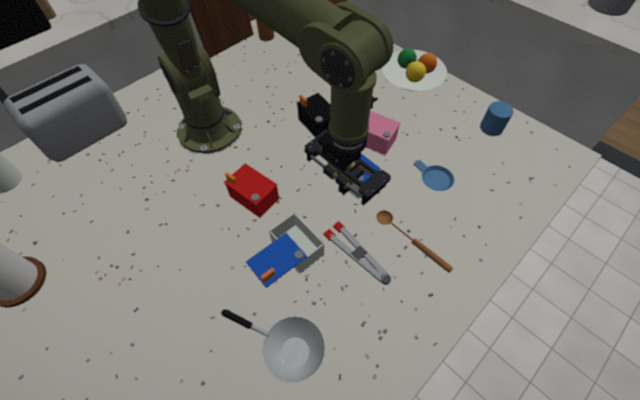

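```bash
python3 - <<'E'
import cv2
s=cv2.imread('pics/s9f.png');c=cv2.imread('pics/c9.png')
cv2.imwrite('pics/s9n.png',cv2.resize(s[220:290,260:340],None,fx=9,fy=8.5,interpolation=cv2.INTER_CUBIC))
cv2.imwrite('pics/c9f.png',cv2.resize(c[205:295,235:335],None,fx=6.5,fy=6.5,interpolation=cv2.INTER_CUBIC))
E
```

```text
(no output)
```

View pics/s9n.png

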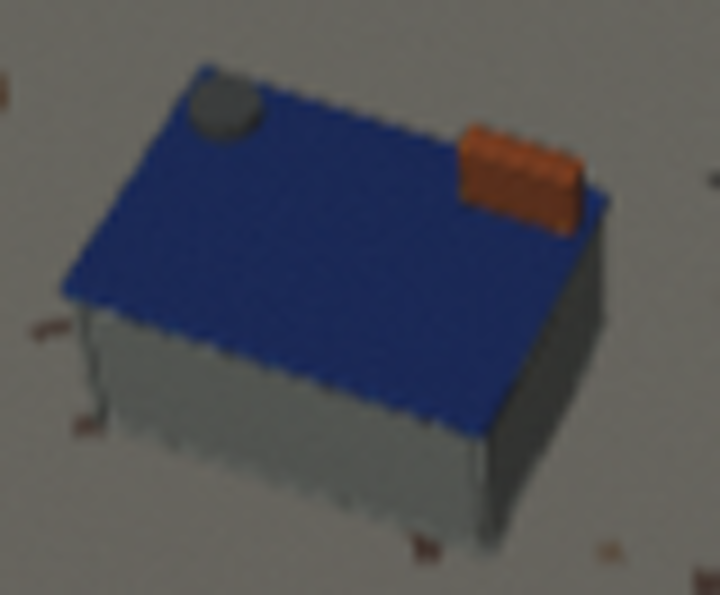

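View pics/c9f.png

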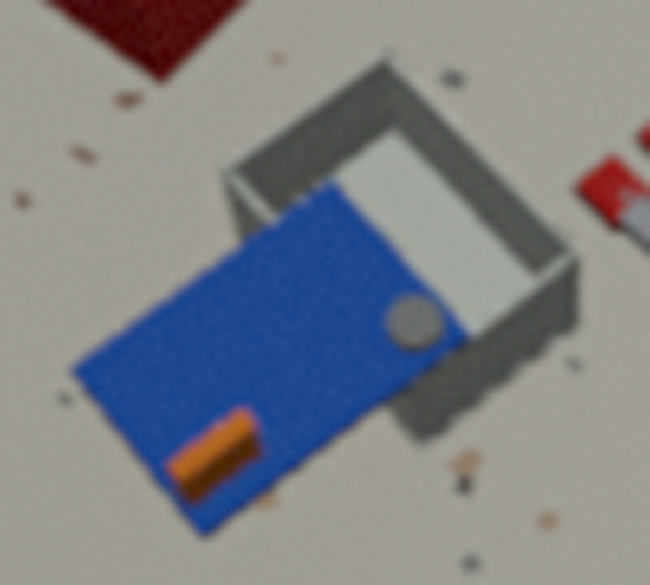

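```bash
python3 - <<'E'
from h import *
S=lambda x,y,z:at('side',(x/9+260,y/8.5+220),z)[:2]
C=lambda x,y,z:at('scene',(x/6.5+235,y/6.5+205),z)[:2]
a=lambda p,q:np.arctan2(*(q-p)[::-1]).round(3)
print("near lid +y edge",a(S(487,437,.078),S(65,292,.078)),"-y edge",a(S(605,200,.078),S(205,68,.078)),"box bottom",a(S(490,548,0),S(103,420,0)))
print("near lid-side edges",a(S(487,437,.078),S(605,200,.078)))
print("far lid inner long",a(C(78,370,.078),C(332,183,.078)),"outer",a(C(206,533,.078),C(465,340,.078)),"short(at hinge)",a(C(332,183,.078),C(465,340,.078)))
print("far box rim +y",a(C(385,62,.07),C(577,260,.07)),"-x rim",a(C(230,175,.07),C(385,62,.07)),"+x rim",a(C(577,260,.07),C(385,62,.07)))
E
```

```text
near lid +y edge -0.032 -y edge -0.043 box bottom -0.009
near lid-side edges -1.585
far lid inner long 1.502 outer 1.476 short(at hinge) -0.108
far box rim +y -0.068 -x rim 1.508 +x rim 3.074
```

```bash
python3 -c "
from bench import ctrl
print(ctrl.close_job())"
```

```text
the job is handed in; nothing more can be done
None
```

The job is handed in after about 29 s of the 72 s. The far keeper's lid (the one at -y) is left fully open and the near keeper's lid (at +y) is pushed shut.

- **Far lid:** it swung freely all the way. I pressed it lightly onto its open stop, with a reading of 3.2 N.
- **Near lid:** it stiffened at about 0.75 rad. I leaned on it at about 4 N across the tab (5.3 N in total) for a little over a second, then let it go. I pushed it shut from the outer side, with 4.8 N against the shut stop.

**Last checks:** the final images put the far lid at about 1.55 rad to its box. The near lid measured between -0.02 and -0.03 rad, which is shut within the roughly 0.03 rad measuring error. The spoon, tongs, sieve and spoon rest look unmoved, and the gripper was clear of everything at hand-in.

**Forces:** I only read forces at the end of each move, and the highest contact force was about 5.3 N. The readings have about 1 N of noise, so the "under 1 N" swing is within that noise. No check failed.

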